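# Unfold the crank of a plate press and clamp the plate

### The job

A deep-well plate waits in the small bench press. Fold the crank's handle up until it stands fully upright, and only then turn the crank clockwise (seen from above) until the pressing pad bears firmly on the plate, at roughly 65 newtons: going by the feel of the crank, the plate must be properly clamped but must not be over-pressed. Leave the press clamped with the handle upright, let go of it, and do not disturb the things standing around it.

Things in the scene. Friction and masses are not known exactly. Their poses are not given: they have to be found in the camera images.
- press: Grey screw press fixed to the bench: foot plate 170 x 230 x 18 mm, two steel columns, a bridge 60 (x) x 225 (y) x 22 mm with its top 130 mm above the bench. Origin: centre of the foot's underside; z up, y from column to column. The white deep-well plate (86 x 128 x 32 mm) stands in its nest on a riser whose height differs by up to 6 mm from run to run.
- crank_axis (a point): Point on the crank's vertical turning axis, 160 mm above the bench, at the height of the handle's fold pivot.
- crank (a joint): Angle of the crank about its vertical axis, rad; grows clockwise seen from above; starts between 0 and 1.4. Clockwise lowers the pad, 4 mm per rad; it meets the plate somewhere between 2.6 and 4.2. Turning it free takes a steady friction of 0.55 N m (about 8.5 N along the path at the handle's 65 mm radius); this friction also holds the crank where it is left.
- handle_pivot (a point): Fold pivot of the handle at the outer end of the crank arm, 65 mm from the crank axis, 160 mm above the bench. The fold axis is level and square to the arm. The steel arm under the folded handle is 12 mm wide, its top 152 mm and underside 142 mm above the bench; two lugs at the pivot are 18 mm wide over all and reach 165 mm.
- handle_end (a point): Free end of the handle, 57 mm from the fold pivot, on its centre line. The handle is a black round grip of 16 mm diameter from 16 to 54 mm from the pivot; it spins freely about its own length. Folded, it lies level along the arm with this end near the crank axis; upright, this end stands straight above the pivot.
- handle (a joint): Fold angle of the handle, rad: 0 folded flat on the arm (starts at 0 to 0.12), 1.57 upright at its stop. Stiff: 0.12 N m of friction, so it stays where it is left.
- pad: Pressing pad, aluminium with a black rubber face 74 x 116 mm, hung under the bridge on stiff springs (35 N/mm): 65 N of pressing adds 0.26 N m to the crank's friction, about 4 N more along the path at the handle, and comes about 0.46 rad after first touch. Origin: on the crank axis, 68.6 mm below the rubber face; with the crank at 0 that face is 68.6 mm above the bench.
- bottle: Bystander: closed amber bottle, 60 mm diameter, 115 mm tall, beside the press. Origin at the centre of its underside.
- spare_plate: Bystander: flat white well plate 86 x 128 x 16 mm, lying beside the press. Origin at the centre of its underside.
- beaker: Bystander: open glass beaker, 60 mm diameter, 70 mm tall, beside the press. Origin at the centre of its underside.

How it is judged:
By the outcome, as a careful person would: the job done as asked, in the order asked, and still so for the second after the job is handed in, with the robot touching nothing.
It also fails if it takes over 67 s, if anything falls off the work surface, if the arm or the gripper's body presses on something with over 40 N, if the wrist force passes 120 N, or if a joint passes its speed limit or range.

### The arm

A 6-joint arm with a two-finger parallel gripper is mounted at the origin on the work surface. World frame = base frame: x ahead of the robot, y to its left, z up, the work surface at z = 0. Lengths are in m, angles in rad, forces in N, time in s.
With the tool pointing down it reaches from about 0.3 to 0.875 m from the base axis. Payload 6.4 kg.
Tool frame: the origin (TCP) lies on the centre line of the jaws, within the pads' length; the fingertips stand 11 mm ahead of it and the grasp point (between the pads) lies 8 mm behind it; x points along the fingers, y is the direction in which the jaws open and shut, and the axes are right-handed (so a half turn about x gives the same grasp; the last joint's range is limited). The gripper opens to 85 mm and grips with 20 to 120 N. Pads are 22 mm wide; open, the fingers measure 114 mm over their backs; the gripper's body (76 mm by 85 mm) begins 54 mm behind the grasp point. The pads swing forward as they close: fully open they stand 13 mm farther back than shut.
Start: joints at [-1.343, 0.181, 1.607, -0, 1.354, -0.206], TCP at [0.242, -0.522, 0.242] pointing down, gripper open.
Joint ranges: [-2.99, 2.99], [-0.89, 2.07], [0.3, 2.58], [-1.14, 4.28], [0, 2.63], [-3.12, 3.12]. Speed limits (rad/s): [2.57, 2.57, 3.01, 3.14, 3.14, 3.14].

### API

Orientations are given as a unit quaternion [w, x, y, z].
In Python, from bench import ctrl, camera, hand_in gives the robot as it stands. The module is installed in compiled form; this text tells all that it offers.
- The arm moves only by the tool drive_tool, never from a script. Its argument "increments" is a list of rows, each a list of 7 numbers: the shift along the tool's x, y, z in m, then the turn, a rotation vector about the tool's x, y, z in degrees, then the gripper's target within -1 to 1 (fully open at 1, half-way at 0, shut at -1). In form: [[dx, dy, dz, rx, ry, rz, claw], ...]. A call has 1 to 10 rows; each row shifts and turns the commanded pose from where the row before left it, along the tool's axes as they then stand; what a row does not reach is not made up. A row lasts 1/8 s, in which the tool goes at most 62.5 mm and 10.7 degrees, less where a joint would pass 70% of its speed; a pose out of reach is approached as far as the arm can. A call is refused whole if a number of a shift passes 0.0625 or a number of a turn 10.7, either way. A call with a gripper value outside its range is refused whole. The fingers move at their own pace and stop on an object; the grip force is fixed at half the most. Time passes only in rows, so rows that do not move let the fingers close. It gives the time, the measured TCP pose, the force and the opening at its end, in the units of the state.
- ctrl.get_obs(): the state, without advancing time (a new reading comes with each control period).
- camera(name): name is "side" or "top" or "wrist"; returns a dict with "img" (480x640x3 uint8, red, green, blue), "depth" (480x640 float32, m along the optical axis (not along the pixel's ray), 0 where there is no reading), "fx", "fy", "cx", "cy" (pixels), "k1" (the pictures are not rectified: a ray, as slopes to the right and down, at radius r is drawn at 1 + k1 r^2 times it, then the intrinsics apply), "world_from_camera" (4x4, takes a point from camera to world coordinates); the wrist camera has in their place "hand_eye" (4x4, takes a point from camera to tool coordinates, whose origin is the TCP and whose axes are the tool frame's). Camera axes: x right, y down, z forward; pixel columns grow to the right and rows downward; lengths in m; the calibration is good to about 2 mm. A picture is of the moment at which its call begins: read the wrist's pose just before it.
- hand_in(): hands the job in, once; it reports no verdict.
The state is a dict: "time_s": time; "q": joint angles; "dq": joint speeds; "joint_efforts": joint torques, N m; "eef_pos": TCP position; "eef_rot": TCP orientation; "wrist_force": force on the tool from outside, world axes, zero at the start; "torque": the same for the moment, N m; "opening": opening from 0.0 (shut) to 1.0 (fully open).
Only numpy, scipy, OpenCV 4.12 (cv2) and the standard library are available. Lean on these libraries where they do the work, as an engineer would, in place of code of your own. Each camera call takes 0.05 s, during which the arm holds its last target.

## Working session

There is one attempt and no reset: what is moved stays moved. The work goes in short steps, Python scripts to look and compute and a tool call to move; the robot and the scene stay as the last step left them, time stands still between calls to the robot, and variables do not carry over. Pictures are saved under pics/ and viewed, and the job is handed in when it is done.

Besides the shell and the picture viewer there is one more tool, called after "Call:" in YAML: its name, and indented under it one key for each argument. drive_tool: Moves the arm, as the interface text tells. Its arguments: {"type":"object","properties":{"increments":{"type":"array","items":{"type":"array","items":{"type":"number"}}}},"required":["increments"]}

```bash
mkdir -p pics; ls; python3 - <<'E'
from bench import ctrl,camera
import cv2,numpy as np
print(ctrl.get_obs())
for n in("side","top","wrist"):
    c=camera(n); cv2.imwrite(f"pics/{n}0.png",c["img"][:,:,::-1]); np.savez(f"{n}0.npz",**c)
    print(n,{k:v for k,v in c.items() if k not in("img","depth")})
E
```

```text
pics
{'time_s': 0.0, 'q': array([-1.34330988e+00,  1.81542300e-01,  1.60800734e+00,  1.79617355e-05,
        1.35381872e+00, -2.06264894e-01]), 'dq': array([-0.00176958, -0.00068855, -0.0018243 , -0.0001375 , -0.00106137,
        0.00055754]), 'joint_efforts': array([ 1.29838886e-04, -4.44883955e+01, -3.51337159e+01, -2.55008408e-04,
        9.14397970e-03,  2.33915705e-05]), 'eef_pos': array([ 0.24157493, -0.52119879,  0.24138376]), 'eef_rot': array([-0.15152567, -0.69054202, -0.15278135,  0.69054294]), 'wrist_force': array([ 0.04298684, -0.3366498 ,  0.02178064]), 'torque': array([-0.02123059,  0.0155277 , -0.0246211 ]), 'opening': 1.00097877035533}
side {'fx': 504.9104628964809, 'fy': 504.9104628964809, 'cx': 319.05716738406625, 'cy': 241.13698326474838, 'k1': -0.02979572561586051, 'world_from_camera': array([[ 0.90553788,  0.34335435, -0.24921666,  0.80896211],
       [ 0.42426023, -0.7299279 ,  0.53591839, -0.39046736],
       [ 0.00209971, -0.59102712, -0.80664896,  0.7464066 ],
       [ 0.        ,  0.        ,  0.        ,  1.        ]])}
top {'fx': 469.7896006584923, 'fy': 4
[... 248 characters left out ...]
4632711e-04,
         1.62708879e-02],
       [ 2.58311065e-03, -1.20843417e-01, -9.92668221e-01,
         1.07412932e+00],
       [ 0.00000000e+00,  0.00000000e+00,  0.00000000e+00,
         1.00000000e+00]])}
wrist {'fx': 414.2690938524599, 'fy': 414.2690938524599, 'cx': 322.8241686811468, 'cy': 238.48652542244233, 'k1': -0.03491912834242596, 'hand_eye': array([[ 1.37538909e-03, -3.25452745e-01,  9.45557306e-01,
        -1.31556025e-01],
       [ 9.99998269e-01, -7.37479940e-04, -1.70841214e-03,
         4.69957161e-04],
       [ 1.25333697e-03,  9.45558019e-01,  3.25451168e-01,
        -8.40492543e-02],
       [ 0.00000000e+00,  0.00000000e+00,  0.00000000e+00,
         1.00000000e+00]])}
```

View pics/side0.png

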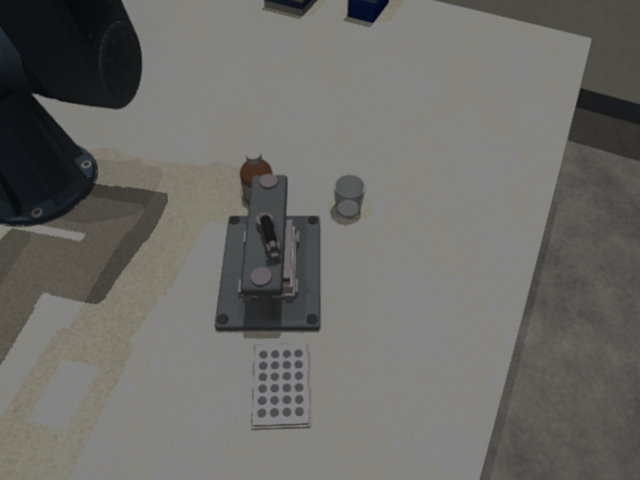

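View pics/top0.png

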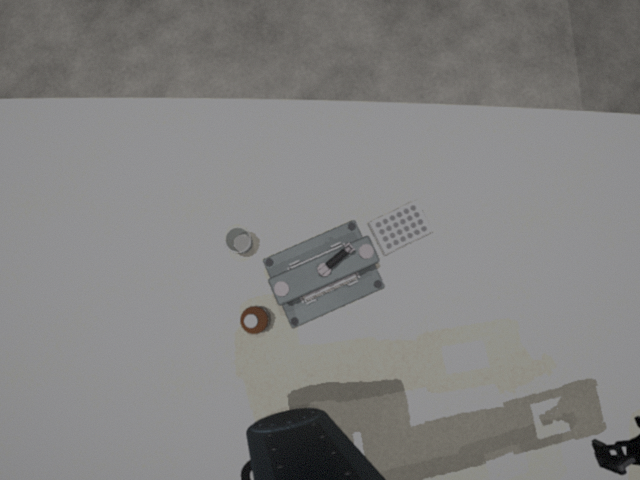

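View pics/wrist0.png

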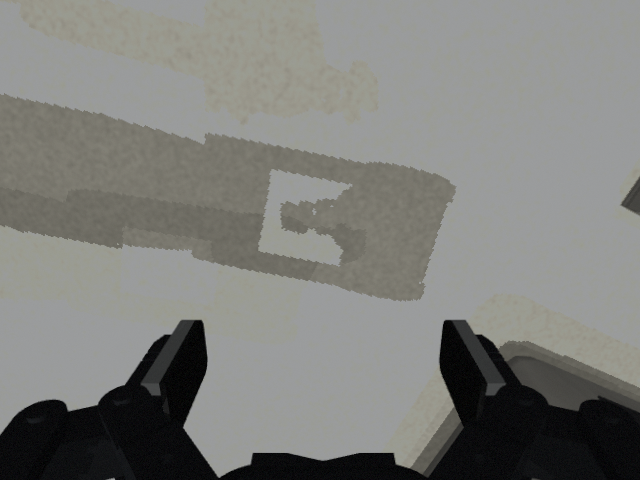

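The top view shows the press at about (325,272), with the crank hub near (324,269) and the arm pointing to (350,247). I'll zoom in on both views.

```bash
cat > h.py <<'E'
import numpy as np,cv2
from scipy.spatial.transform import Rotation as R
def und(c,u,v):
    K=np.array([[c["fx"],0,c["cx"]],[0,c["fy"],c["cy"]],[0,0,1.]])
    p=cv2.undistortPoints(np.array([[[u,v]]],float),K,np.array([float(c["k1"]),0,0,0]))
    return np.array([p[0,0,0],p[0,0,1],1])
def ray(c,u,v,T=None):
    T=c["world_from_camera"] if T is None else T
    return T[:3,3],T[:3,:3]@und(c,u,v)
def onz(c,u,v,z,T=None):
    o,d=ray(c,u,v,T); return o+d*(z-o[2])/d[2]
def px(c,P,T=None):
    T=c["world_from_camera"] if T is None else T
    p=np.linalg.inv(T)@np.r_[P,1]; s=p[:2]/p[2]; s=s*(1+c["k1"]*(s@s))
    return s*[c["fx"],c["fy"]]+[c["cx"],c["cy"]]
def toolT(o):
    T=np.eye(4);q=o["eef_rot"];T[:3,:3]=R.from_quat(np.r_[q[1:],q[0]]).as_matrix();T[:3,3]=o["eef_pos"];return T
E
python3 - <<'E'
import cv2
a=cv2.imread("pics/top0.png")[205:340,230:400]; b=cv2.imread("pics/side0.png")[150:340,200:340]
cv2.imwrite("pics/topz.png",cv2.convertScaleAbs(cv2.resize(a,None,fx=4.4,fy=4.4,interpolation=2),alpha=1.6))
cv2.imwrite("pics/sidez.png",cv2.convertScaleAbs(cv2.resize(b,None,fx=3,fy=3,interpolation=2),alpha=1.6))
E
```

```text
(no output)
```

View pics/topz.png

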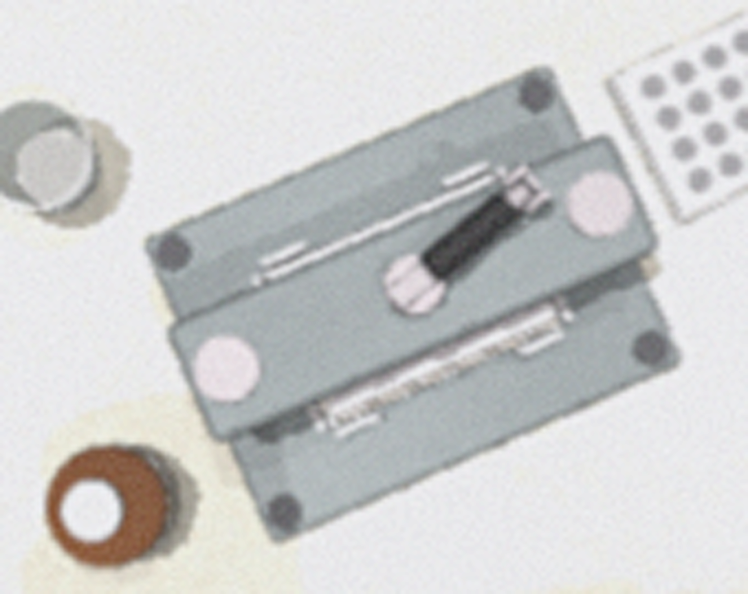

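View pics/sidez.png

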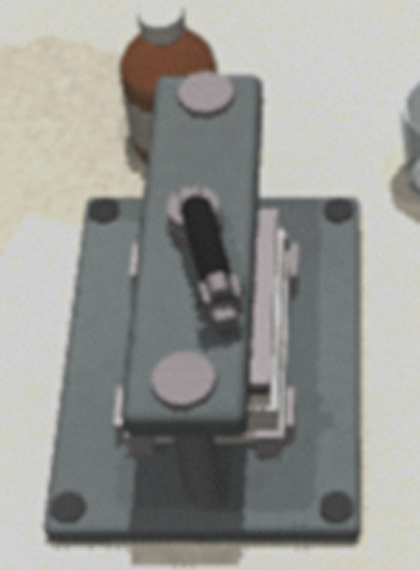

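```bash
python3 - <<'E'
from h import *
t=dict(np.load("top0.npz")); s=dict(np.load("side0.npz"))
f=lambda a,b,z:onz(t,230+a/4.4,205+b/4.4,z)
g=lambda a,b,z:onz(s,200+a/3,150+b/3,z)
P=lambda n,x:print(n,np.round(x,4))
ft=[f(*p,.018) for p in((147,240),(545,67),(680,365),(280,542))];gs=[g(*p,.018) for p in((85,198),(360,198),(360,540),(45,540))]
P("foot top",np.mean(ft,0));P("foot side",np.mean(gs,0))
A=f(227,368,.132);B=f(600,204,.132);P("caps",[A,B,(A+B)/2]); d=A-B;P("ydir",np.degrees(np.arctan2(d[1],d[0])))
A=g(205,93,.132);B=g(184,378,.132);P("caps side",[A,B,(A+B)/2]);d=A-B;P("ydir",np.degrees(np.arctan2(d[1],d[0])))
P("hub",[f(415,283,.155),g(194,208,.155)])
P("lugs",[f(525,187,.163),g(220,292,.163)])
P("grip",[f(476,230,.166),g(205,240,.166)])
P("bottle",f(93,510,.115));P("beaker",f(55,170,.0));P("spare",onz(t,400,228,.016))
for u,v in((342,258),(330,266),(350,248),(325,270),(300,278)):P((u,v),[t["depth"][v,u],*(t["world_from_camera"]@np.r_[und(t,u,v)*t["depth"][v,u],1])[:3]])
E
```

```text
foot top [0.5277 0.0066 0.018 ]
foot side [0.534  0.0054 0.018 ]
caps [[ 0.4893  0.0916  0.132 ]
 [ 0.5685 -0.0768  0.132 ]
 [ 0.5289  0.0074  0.132 ]]
ydir 115.2063
caps side [[ 0.4909  0.0937  0.132 ]
 [ 0.5705 -0.0738  0.132 ]
 [ 0.5307  0.0099  0.132 ]]
ydir 115.4048
hub [[0.5287 0.0074 0.155 ]
 [0.5352 0.0044 0.155 ]]
lugs [[ 0.572  -0.0403  0.163 ]
 [ 0.5746 -0.0404  0.163 ]]
grip [[ 0.552  -0.0188  0.166 ]
 [ 0.5547 -0.018   0.166 ]]
bottle [0.4228 0.1524 0.115 ]
beaker [0.5929 0.196  0.    ]
spare [ 0.6363 -0.1645  0.016 ]
(342, 258) [ 0.9144  0.5511 -0.0264  0.1629]
(330, 266) [ 0.9062  0.5344 -0.0033  0.1691]
(350, 248) [ 0.9142  0.5708 -0.0415  0.1655]
(325, 270) [0.9245 0.5277 0.0059 0.1499]
(300, 278) [0.9441 0.5117 0.0556 0.1282]
```

```bash
python3 - <<'E'
from h import *
from bench import ctrl
o=ctrl.get_obs();T=toolT(o);print(np.round(T,3)); 
for n in 'xyz':
    pass
print("yaw of tool z",np.degrees(np.arctan2(T[1,2],T[0,2])),"yaw y",np.degrees(np.arctan2(T[1,1],T[0,1])))
E
```

```text
[[-0.     0.42  -0.907  0.242]
 [ 0.001 -0.907 -0.42  -0.521]
 [-1.    -0.001 -0.     0.242]
 [ 0.     0.     0.     1.   ]]
yaw of tool z -155.14586053941244 yaw y -65.14583811308528
```

```bash
cat >> h.py <<'E'
from scipy.spatial.transform import Slerp
def plan(T0,path,claw):
    """path: list of 4x4 targets, one per row; prints rows"""
    T=T0.copy(); out=[]
    for G in path:
        d=T[:3,:3].T@(G[:3,3]-T[:3,3]); r=np.degrees(R.from_matrix(T[:3,:3].T@G[:3,:3]).as_rotvec())
        d=np.round(d,4); r=np.round(r,1); out.append([*d.tolist(),*r.tolist(),claw])
        N=T.copy(); N[:3,3]=T[:3,3]+T[:3,:3]@d; N[:3,:3]=T[:3,:3]@R.from_rotvec(np.radians(r)).as_matrix(); T=N
    print(str(out).replace(" ",""))
    return T
def line(T0,G,n):
    sl=Slerp([0,1],R.from_matrix([T0[:3,:3],G[:3,:3]])); o=[]
    for i in range(1,n+1):
        M=np.eye(4);M[:3,:3]=sl(i/n).as_matrix();M[:3,3]=T0[:3,3]+(G[:3,3]-T0[:3,3])*i/n;o.append(M)
    return o
def pose(p,yawz,tilt=0):
    """tool x down, tool z horizontal at yaw yawz(deg); tilt (deg) turns tool x from down toward -z heading (about y)"""
    a=np.radians(yawz); z=np.array([np.cos(a),np.sin(a),0]); x=np.array([0,0,-1.]); y=np.cross(z,x)
    t=np.radians(tilt); X=np.cos(t)*x-np.sin(t)*z; Z=np.cross(X,y)
    M=np.eye(4);M[:3,:3]=np.c_[X,y,Z];M[:3,3]=p;return M
E
python3 - <<'E'
from h import *
from bench import ctrl
T=toolT(ctrl.get_obs()); plan(T,line(T,pose([.549,-.0135,.26],-48.4),13),1)
E
```

```text
[[-0.0014,-0.0255,-0.0379,-8.2,-0.0,0.0,1],[-0.0013,-0.0199,-0.0411,-8.2,-0.0,0.0,1],[-0.0014,-0.0137,-0.0435,-8.2,-0.0,0.0,1],[-0.0014,-0.0075,-0.0451,-8.2,-0.0,0.0,1],[-0.0014,-0.0009,-0.0456,-8.3,-0.0,0.0,1],[-0.0013,0.0057,-0.0454,-8.2,-0.0,0.0,1],[-0.0014,0.0121,-0.044,-8.2,-0.0,-0.0,1],[-0.0014,0.0182,-0.0419,-8.2,-0.1,-0.0,1],[-0.0014,0.024,-0.0388,-8.2,0.0,0.0,1],[-0.0014,0.0293,-0.035,-8.2,0.0,0.0,1],[-0.0015,0.034,-0.0305,-8.2,0.0,0.0,1],[-0.0014,0.038,-0.0253,-8.2,0.0,0.0,1],[-0.0015,0.0413,-0.0196,-8.2,0.0,0.0,1]]
```

Call:
drive_tool:
  increments:
    - [-0.0014, -0.0255, -0.0379, -8.2, 0, 0, 1]
    - [-0.0013, -0.0199, -0.0411, -8.2, 0, 0, 1]
    - [-0.0014, -0.0137, -0.0435, -8.2, 0, 0, 1]
    - [-0.0014, -0.0075, -0.0451, -8.2, 0, 0, 1]
    - [-0.0014, -0.0009, -0.0456, -8.3, 0, 0, 1]
    - [-0.0013, 0.0057, -0.0454, -8.2, 0, 0, 1]
    - [-0.0014, 0.0121, -0.044, -8.2, 0, 0, 1]
    - [-0.0014, 0.0182, -0.0419, -8.2, 0, 0, 1]
    - [-0.0014, 0.024, -0.0388, -8.2, 0, 0, 1]
    - [-0.0014, 0.0293, -0.035, -8.2, 0, 0, 1]

```text
time_s: 1.4
eef_pos: [0.4786, -0.1297, 0.256]
eef_rot: [0.569, 0.419, 0.569, -0.42]
wrist_force: [0.8, -0.7, 0.2]
opening: 0.999
```

Call:
drive_tool:
  increments:
    - [-0.0015, 0.034, -0.0305, -8.2, 0, 0, 1]
    - [-0.0014, 0.038, -0.0253, -8.2, 0, 0, 1]
    - [-0.0015, 0.0413, -0.0196, -8.2, 0, 0, 1]
    - [0, 0, 0, 0, 0, 0, 1]
    - [0, 0, 0, 0, 0, 0, 1]
    - [0, 0, 0, 0, 0, 0, 1]

```text
time_s: 2.15
eef_pos: [0.5486, -0.0148, 0.2603]
eef_rot: [0.644, 0.291, 0.645, -0.291]
wrist_force: [0.3, -1.0, -0.4]
opening: 1.0
```

```bash
python3 - <<'E'
from h import *
from bench import ctrl,camera
o=ctrl.get_obs();c=camera("wrist");cv2.imwrite("pics/w1.png",c["img"][:,:,::-1]);np.savez("w1.npz",**c,**o)
print(o["time_s"],o["q"],o["wrist_force"]);print(np.round(toolT(o)@np.eye(4),4));
E
```

```text
2.15 [-2.43101717e-01  1.07508343e-01  1.65275184e+00 -2.38719904e-04
  1.38180924e+00 -9.66426993e-01] [ 0.30300494 -0.97686155 -0.42200893]
[[-5.000e-04  7.496e-01  6.619e-01  5.486e-01]
 [-1.000e-04  6.619e-01 -7.496e-01 -1.480e-02]
 [-1.000e+00 -5.000e-04 -3.000e-04  2.603e-01]
 [ 0.000e+00  0.000e+00  0.000e+00  1.000e+00]]
```

View pics/w1.png

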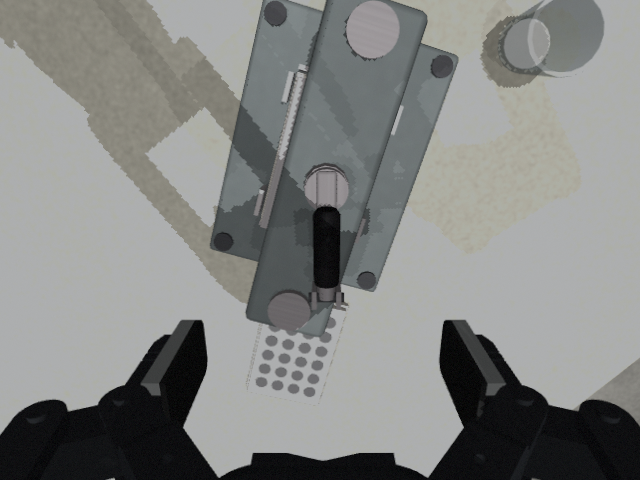

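The wrist view shows the hub at (327,187), the grip running from (327,207) to (327,288), and the lugs at (327,298). The fold line is square to the jaws.

```bash
python3 - <<'E'
from h import *
c=dict(np.load("w1.npz"));T=toolT(c)@c["hand_eye"];Ti=np.linalg.inv(toolT(c))
for n,u,v,z in(("hub",327,187,.152),("gripin",327,207,.163),("gripout",327.5,288,.163),("lug",327.5,297,.163),("cap1",373,29,.132),("cap2",290,312,.132),("lugL",312,297,.163),("lugR",343,297,.163)):
    P=onz(c,u,v,z,T);print(n,np.round(P,4),"tool",np.round((Ti@np.r_[P,1])[:3],4), "depth",c["depth"][int(v),int(u)])
g=cv2.cvtColor(c["img"],cv2.COLOR_RGB2GRAY)
for v in(215,230,250,270,280):
    r=np.where(g[v,290:365]<45)[0]+290;print(v,r.min(),r.max())
E
```

```text
hub [0.5285 0.0117 0.152 ] tool [ 0.1083  0.0025 -0.0332] depth 0.24303769
gripin [0.5345 0.0048 0.163 ] tool [ 0.0973  0.0024 -0.024 ] depth 0.24074186
gripout [ 0.5685 -0.0331  0.163 ] tool [0.0973 0.0028 0.0268] depth 0.24683295
lug [ 0.5725 -0.0376  0.163 ] tool [0.0973 0.0028 0.0329] depth 0.25187194
cap1 [0.4903 0.0946 0.132 ] tool [ 0.1283  0.0287 -0.1206] depth 0.2315489
cap2 [ 0.5711 -0.0755  0.132 ] tool [ 0.1283 -0.0233  0.0604] depth 0.28868365
lugL [ 0.5654 -0.0439  0.163 ] tool [ 0.0973 -0.0067  0.0329] depth 0.2527896
lugR [ 0.5796 -0.0313  0.163 ] tool [0.0973 0.0123 0.0329] depth 0.25493485
215 313 339
230 313 339
250 314 339
270 314 339
280 314 338
```

```bash
cat >> h.py <<'E'
PIV=np.array([.5729,-.0394,.160]);YAW=-48.55;U=np.array([np.cos(np.radians(YAW)),np.sin(np.radians(YAW)),0])
AX=PIV-.065*U
def hp(th,r,tilt,back=0):
    t=np.radians(th); G=PIV+r*(-np.cos(t)*U+np.sin(t)*np.array([0,0,1])); M=pose(G,YAW,tilt); M[:3,3]+=(.008-back)*M[:3,0]; return M
E
python3 - <<'E'
from h import *
from bench import ctrl
T=toolT(ctrl.get_obs())
A=hp(3.5,.036,-25,.055);B=hp(3.5,.036,-25,0)
plan(T,line(T,A,4)+line(A,B,5),1); print(A,B)
E
```

```text
[[0.0139,0.0005,-0.0053,-0.0,-6.3,0.0,1],[0.0132,0.0005,-0.0069,-0.0,-6.2,0.0,1],[0.0124,0.0004,-0.0082,-0.0,-6.3,0.0,1],[0.0115,0.0005,-0.0096,-0.0,-6.2,0.0,1],[0.011,0.0,0.0,-0.0,-0.0,0.0,1],[0.011,0.0,0.0,-0.0,-0.0,0.0,1],[0.011,0.0,0.0,-0.0,-0.0,0.0,1],[0.011,0.0,0.0,-0.0,-0.0,0.0,1],[0.011,0.0001,0.0,-0.0,-0.0,0.0,1]]
[[ 0.27975901  0.74953368  0.59994513  0.53596499]
 [-0.31676662  0.66196621 -0.67930821  0.00242091]
 [-0.90630779  0.          0.42261826  0.20479421]
 [ 0.          0.          0.          1.        ]] [[ 0.27975901  0.74953368  0.59994513  0.55135174]
 [-0.31676662  0.66196621 -0.67930821 -0.01500125]
 [-0.90630779  0.          0.42261826  0.15494729]
 [ 0.          0.          0.          1.        ]]
```

Call:
drive_tool:
  increments:
    - [0.0139, 0.0005, -0.0053, 0, -6.3, 0, 1]
    - [0.0132, 0.0005, -0.0069, 0, -6.2, 0, 1]
    - [0.0124, 0.0004, -0.0082, 0, -6.3, 0, 1]
    - [0.0115, 0.0005, -0.0096, 0, -6.2, 0, 1]
    - [0.011, 0, 0, 0, 0, 0, 1]
    - [0.011, 0, 0, 0, 0, 0, 1]
    - [0.011, 0, 0, 0, 0, 0, 1]
    - [0, 0, 0, 0, 0, 0, 1]
    - [0, 0, 0, 0, 0, 0, 1]

```text
time_s: 3.32
eef_pos: [0.546, -0.0076, 0.1752]
eef_rot: [0.769, 0.221, 0.49, -0.346]
wrist_force: [-0.1, -0.1, 0.2]
opening: 0.998
```

```bash
cat > look.py <<'E'
import sys
from h import *
from bench import ctrl,camera
n,tag=sys.argv[1:3]
o=ctrl.get_obs();c=camera(n);cv2.imwrite(f"pics/{tag}.png",c["img"][:,:,::-1]);np.savez(f"{tag}.npz",**c,**o)
print(o["time_s"],np.round(o["q"],3),np.round(o["wrist_force"],2),o["opening"]);print(np.round(toolT(o),4))
E
python3 look.py wrist w2
```

```text
3.325 [-0.061  0.056  1.956 -0.407  0.854 -0.558] [-0.14 -0.11  0.23] 0.9982399409348396
[[ 2.801e-01  7.490e-01  6.004e-01  5.460e-01]
 [-3.164e-01  6.626e-01 -6.789e-01 -7.600e-03]
 [-9.063e-01  2.000e-04  4.226e-01  1.752e-01]
 [ 0.000e+00  0.000e+00  0.000e+00  1.000e+00]]
```

View pics/w2.png

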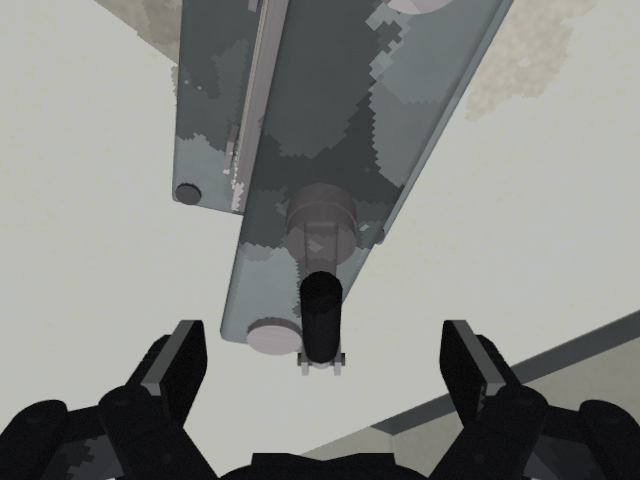

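The handle sits between the fingers at x≈321, while the finger midline is at 323.5. I'll correct that by 0.7 mm and descend.

Call:
drive_tool:
  increments:
    - [0.011, -0.0007, 0, 0, 0, 0, 1]
    - [0.011, 0, 0, 0, 0, 0, 0]
    - [0, 0, 0, 0, 0, 0, -1]
    - [0, 0, 0, 0, 0, 0, -1]
    - [0, 0, 0, 0, 0, 0, -1]
    - [0, 0, 0, 0, 0, 0, -1]
    - [0, 0, 0, 0, 0, 0, -1]
    - [0, 0, 0, 0, 0, 0, -1]
    - [0, 0, 0, 0, 0, 0, -1]

```text
time_s: 4.5
eef_pos: [0.5512, -0.0145, 0.1552]
eef_rot: [0.769, 0.22, 0.49, -0.346]
wrist_force: [-4.0, -0.5, 4.3]
opening: 0.167
```

```bash
python3 look.py wrist w3
```

```text
4.5 [-0.076  0.096  1.96  -0.419  0.808 -0.551] [-4.02 -0.48  4.26] 0.16696168928778457
[[ 2.803e-01  7.484e-01  6.012e-01  5.512e-01]
 [-3.164e-01  6.633e-01 -6.782e-01 -1.450e-02]
 [-9.063e-01 -2.000e-04  4.227e-01  1.552e-01]
 [ 0.000e+00  0.000e+00  0.000e+00  1.000e+00]]
```

View pics/w3.png

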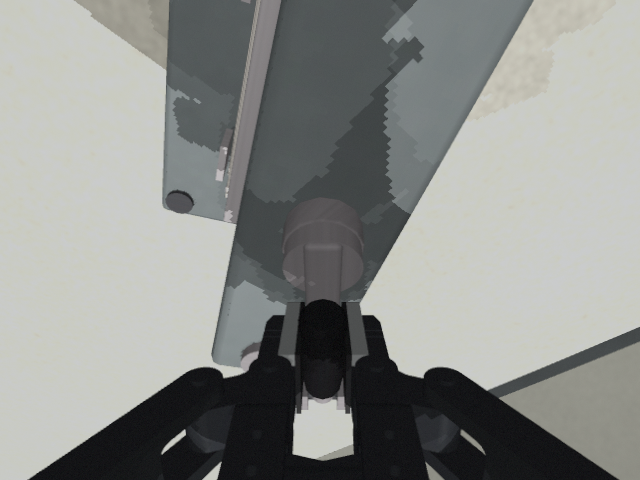

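```bash
cat >> h.py <<'E'
def arc(T,deg,n):
    ax=np.cross(U,[0,0,1]); # rotation axis; sign chosen so -U -> +z
    v=R.from_rotvec(ax*np.pi/2).apply(-U); s=1 if v[2]>0 else -1
    o=[]
    for i in range(1,n+1):
        r=R.from_rotvec(ax*s*np.radians(deg*i/n)).as_matrix();M=np.eye(4);M[:3,:3]=r@T[:3,:3];M[:3,3]=PIV+r@(T[:3,3]-PIV);o.append(M)
    return o
E
python3 - <<'E'
from h import *
from bench import ctrl
T=toolT(ctrl.get_obs());E=arc(T,65,13);plan(T,E,-1);print(E[-1])
E
```

```text
[[-0.0028,0.0,0.001,0.0,5.0,0.0,-1],[-0.0027,0.0,0.0009,0.0,5.0,0.0,-1],[-0.0028,-0.0,0.001,0.0,5.0,0.0,-1],[-0.0027,-0.0,0.0009,0.0,5.0,0.0,-1],[-0.0028,-0.0,0.001,0.0,5.0,0.0,-1],[-0.0027,-0.0,0.001,0.0,5.0,0.0,-1],[-0.0028,-0.0,0.0009,0.0,5.0,0.1,-1],[-0.0027,-0.0,0.001,0.0,5.0,-0.0,-1],[-0.0028,-0.0,0.0009,0.0,5.0,-0.0,-1],[-0.0027,-0.0,0.001,0.0,5.0,-0.0,-1],[-0.0028,-0.0,0.001,0.0,5.0,-0.0,-1],[-0.0027,-0.0,0.0009,0.0,5.0,0.0,-1],[-0.0028,-0.0,0.001,0.0,5.0,0.0,-1]]
[[-0.424979    0.74900008  0.50832248  0.56091357]
 [ 0.48215946  0.6625682  -0.57317156 -0.02551417]
 [-0.76610385  0.00150662 -0.64271504  0.18792545]
 [ 0.          0.          0.          1.        ]]
```

Call:
drive_tool:
  increments:
    - [-0.0028, 0, 0.001, 0, 5, 0, -1]
    - [-0.0027, 0, 0.0009, 0, 5, 0, -1]
    - [-0.0028, 0, 0.001, 0, 5, 0, -1]
    - [-0.0027, 0, 0.0009, 0, 5, 0, -1]
    - [-0.0028, 0, 0.001, 0, 5, 0, -1]
    - [-0.0027, 0, 0.001, 0, 5, 0, -1]

```text
time_s: 5.3
eef_pos: [0.5524, -0.0159, 0.1721]
eef_rot: [0.615, 0.303, 0.673, -0.277]
wrist_force: [-3.2, -1.5, 0.9]
opening: 0.164
```

```bash
python3 look.py side s4;python3 -c "
import cv2
b=cv2.imread('pics/s4.png')[150:340,200:340]
cv2.imwrite('pics/s4z.png',cv2.convertScaleAbs(cv2.resize(b,None,fx=3,fy=3,interpolation=2),alpha=1.6))"
```

```text
5.3 [-0.272  0.248  1.679  0.051  1.291 -1.013] [-3.24 -1.46  0.95] 0.16431210184981485
[[-6.010e-02  7.481e-01  6.608e-01  5.524e-01]
 [ 6.760e-02  6.636e-01 -7.451e-01 -1.590e-02]
 [-9.959e-01 -1.000e-04 -9.050e-02  1.721e-01]
 [ 0.000e+00  0.000e+00  0.000e+00  1.000e+00]]
```

View pics/s4z.png

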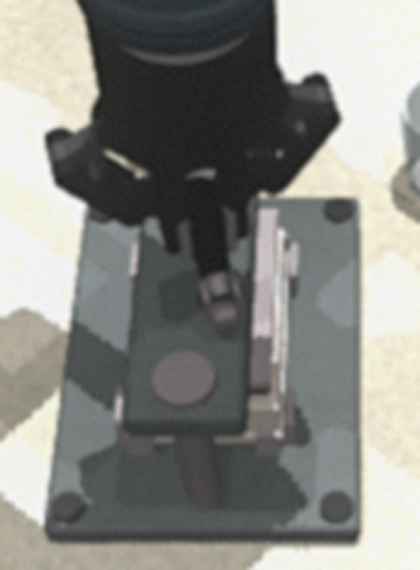

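Call:
drive_tool:
  increments:
    - [-0.0028, 0, 0.0009, 0, 5, 0, -1]
    - [-0.0027, 0, 0.001, 0, 5, 0, -1]
    - [-0.0028, 0, 0.0009, 0, 5, 0, -1]
    - [-0.0027, 0, 0.001, 0, 5, 0, -1]
    - [-0.0028, 0, 0.001, 0, 5, 0, -1]
    - [-0.0027, 0, 0.0009, 0, 5, 0, -1]
    - [-0.0028, 0, 0.001, 0, 5, 0, -1]
    - [0, 0, 0, 0, 0, 0, -1]

```text
time_s: 6.35
eef_pos: [0.561, -0.0256, 0.1878]
eef_rot: [0.384, 0.372, 0.827, -0.173]
wrist_force: [-3.4, 1.9, 7.3]
opening: 0.162
```

```bash
python3 look.py wrist w5
```

```text
6.35 [-0.412  0.601  1.309  0.288  1.874 -1.142] [-3.39  1.92  7.28] 0.1624088833029842
[[-4.282e-01  7.486e-01  5.061e-01  5.610e-01]
 [ 4.832e-01  6.630e-01 -5.718e-01 -2.560e-02]
 [-7.636e-01 -3.000e-04 -6.457e-01  1.878e-01]
 [ 0.000e+00  0.000e+00  0.000e+00  1.000e+00]]
```

View pics/w5.png

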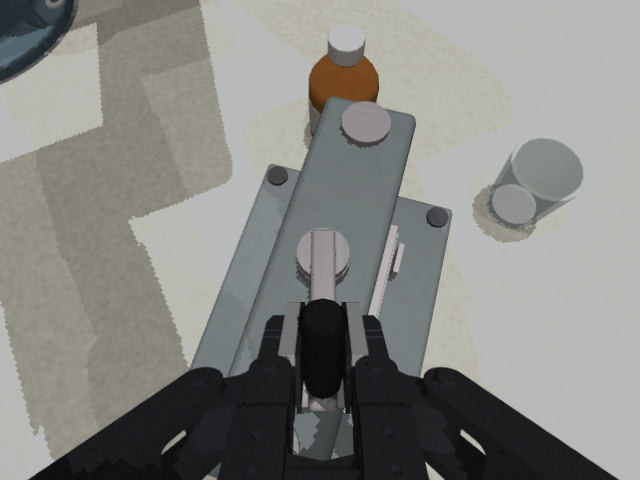

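Call:
drive_tool:
  increments:
    - [-0.0028, 0, 0.0009, 0, 5, 0, -1]
    - [-0.0027, 0, 0.001, 0, 5, 0, -1]
    - [-0.0028, 0, 0.0009, 0, 5, 0, -1]
    - [-0.0027, 0, 0.001, 0, 5, 0, -1]
    - [0, 0, 0, 0, 0, 0, -1]

```text
time_s: 7.02
eef_pos: [0.5681, -0.0336, 0.1923]
eef_rot: [0.234, 0.397, 0.881, -0.105]
wrist_force: [-4.3, 0.8, 5.9]
opening: 0.163
```

```bash
python3 look.py wrist w6
```

```text
7.025 [-0.455  0.828  1.111  0.414  2.178 -1.124] [-4.34  0.75  5.89] 0.16308649631249686
[[-5.755e-01  7.485e-01  3.295e-01  5.681e-01]
 [ 6.497e-01  6.632e-01 -3.716e-01 -3.360e-02]
 [-4.966e-01  3.000e-04 -8.680e-01  1.923e-01]
 [ 0.000e+00  0.000e+00  0.000e+00  1.000e+00]]
```

Call:
drive_tool:
  increments:
    - [-0.0014, 0, 0.0005, 0, 2.5, 0, -1]
    - [-0.0014, 0, 0.0005, 0, 2.5, 0, -1]
    - [0, 0, 0, 0, 0, 0, -1]

```text
time_s: 7.45
eef_pos: [0.5696, -0.0352, 0.1929]
eef_rot: [0.195, 0.4, 0.891, -0.088]
wrist_force: [-7.4, 3.6, 6.1]
opening: 0.162
```

```bash
python3 look.py side s7;python3 -c "
import cv2
b=cv2.imread('pics/s7.png')[120:340,180:360]
cv2.imwrite('pics/s7z.png',cv2.convertScaleAbs(cv2.resize(b,None,fx=3,fy=2.7,interpolation=2),alpha=1.6))"
```

```text
7.45 [-0.462  0.883  1.066  0.451  2.25  -1.108] [-7.39  3.57  6.07] 0.1615480436894326
[[-6.030e-01  7.479e-01  2.776e-01  5.696e-01]
 [ 6.793e-01  6.639e-01 -3.129e-01 -3.520e-02]
 [-4.183e-01 -1.000e-04 -9.083e-01  1.929e-01]
 [ 0.000e+00  0.000e+00  0.000e+00  1.000e+00]]
```

View pics/s7z.png

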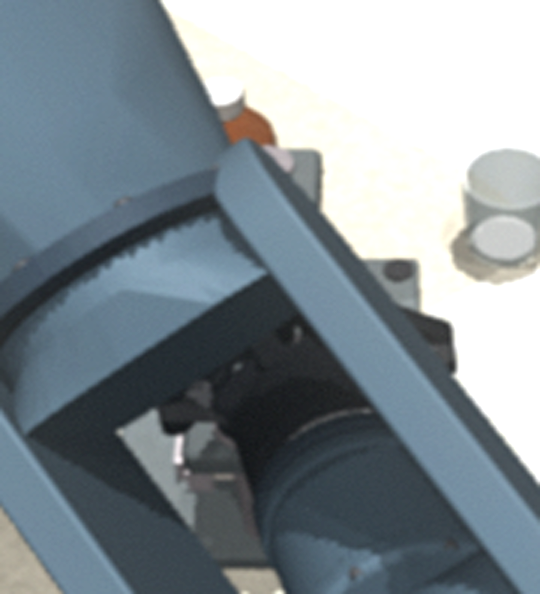

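Call:
drive_tool:
  increments:
    - [-0.0014, 0, 0.0005, 0, 2.5, 0, -1]
    - [0, 0, 0, 0, 0, 0, -1]

```text
time_s: 7.75
eef_pos: [0.57, -0.0357, 0.1931]
eef_rot: [0.175, 0.402, 0.895, -0.079]
wrist_force: [-11.1, 7.7, 6.4]
opening: 0.162
```

```bash
python3 look.py wrist w8
```

```text
7.75 [-0.464  0.911  1.046  0.471  2.286 -1.099] [-11.14   7.71   6.37] 0.1622992769609061
[[-6.161e-01  7.470e-01  2.498e-01  5.700e-01]
 [ 6.919e-01  6.648e-01 -2.816e-01 -3.570e-02]
 [-3.764e-01 -6.000e-04 -9.265e-01  1.931e-01]
 [ 0.000e+00  0.000e+00  0.000e+00  1.000e+00]]
```

View pics/w8.png

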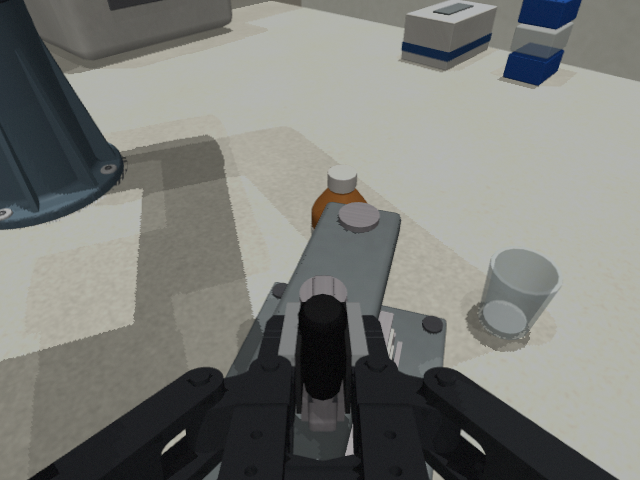

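```bash
python3 - <<'E'
from h import *
from bench import ctrl
T=toolT(ctrl.get_obs());A=T.copy();A[:3,3]-=.06*T[:3,0]; B=pose(PIV+[0,0,.105],YAW)
plan(T,line(T,A,3)+line(A,B,8),1)
E
```

```text
[[-0.02,-0.0,-0.0,0.0,0.0,-0.0,1],[-0.02,-0.0,-0.0,0.0,0.0,-0.0,1],[-0.02,-0.0,-0.0,0.0,0.0,-0.0,1],[0.0036,-0.0001,-0.0081,0.0,-8.5,0.0,1],[0.0023,-0.0,-0.0085,0.0,-8.5,0.0,1],[0.001,-0.0001,-0.0088,0.1,-8.4,0.1,1],[-0.0002,-0.0,-0.0089,-0.0,-8.5,-0.0,1],[-0.0016,-0.0001,-0.0087,0.0,-8.5,0.0,1],[-0.0028,-0.0001,-0.0083,0.0,-8.5,0.0,1],[-0.0041,-0.0,-0.0079,0.1,-8.5,0.0,1],[-0.0051,-0.0001,-0.0072,-0.0,-8.4,0.1,1]]
```

Call:
drive_tool:
  increments:
    - [0, 0, 0, 0, 0, 0, 1]
    - [0, 0, 0, 0, 0, 0, 1]
    - [0, 0, 0, 0, 0, 0, 1]
    - [-0.02, 0, 0, 0, 0, 0, 1]
    - [-0.02, 0, 0, 0, 0, 0, 1]
    - [-0.02, 0, 0, 0, 0, 0, 1]

```text
time_s: 8.55
eef_pos: [0.6082, -0.0788, 0.2161]
eef_rot: [0.178, 0.403, 0.894, -0.08]
wrist_force: [0.8, 0.3, 0.3]
opening: 1.001
```

Call:
drive_tool:
  increments:
    - [0.0036, 0, -0.0081, 0, -8.5, 0, 1]
    - [0.0023, 0, -0.0085, 0, -8.5, 0, 1]
    - [0.001, 0, -0.0088, 0, -8.5, 0, 1]
    - [-0.0002, 0, -0.0089, 0, -8.5, 0, 1]
    - [-0.0016, 0, -0.0087, 0, -8.5, 0, 1]
    - [-0.0028, 0, -0.0083, 0, -8.5, 0, 1]
    - [-0.0041, 0, -0.0079, 0, -8.5, 0, 1]
    - [-0.0051, 0, -0.0072, 0, -8.4, 0, 1]
    - [0, 0, 0, 0, 0, 0, 1]
    - [0, 0, 0, 0, 0, 0, 1]

```text
time_s: 9.8
eef_pos: [0.5741, -0.0402, 0.265]
eef_rot: [0.647, 0.289, 0.643, -0.291]
wrist_force: [-0.1, 0.8, 0.1]
opening: 0.997
```

```bash
python3 look.py wrist w9;python3 look.py side s9;python3 -c "
import cv2
b=cv2.imread('pics/s9.png')[120:340,180:360]
cv2.imwrite('pics/s9z.png',cv2.convertScaleAbs(cv2.resize(b,None,fx=3,fy=2.7,interpolation=2),alpha=1.6))"
```

```text
9.8 [-0.274  0.16   1.584 -0.003  1.392 -0.999] [-0.09  0.79  0.07] 0.9974711980769967
[[ 4.000e-03  7.485e-01  6.632e-01  5.741e-01]
 [-4.100e-03  6.632e-01 -7.484e-01 -4.020e-02]
 [-1.000e+00  3.000e-04  5.700e-03  2.650e-01]
 [ 0.000e+00  0.000e+00  0.000e+00  1.000e+00]]
9.85 [-0.275  0.161  1.584 -0.003  1.392 -0.999] [-0.23 -0.5   0.22] 1.0039409191389792
[[ 3.400e-03  7.489e-01  6.627e-01  5.742e-01]
 [-4.100e-03  6.627e-01 -7.489e-01 -4.060e-02]
 [-1.000e+00 -2.000e-04  5.300e-03  2.645e-01]
 [ 0.000e+00  0.000e+00  0.000e+00  1.000e+00]]
```

View pics/w9.png

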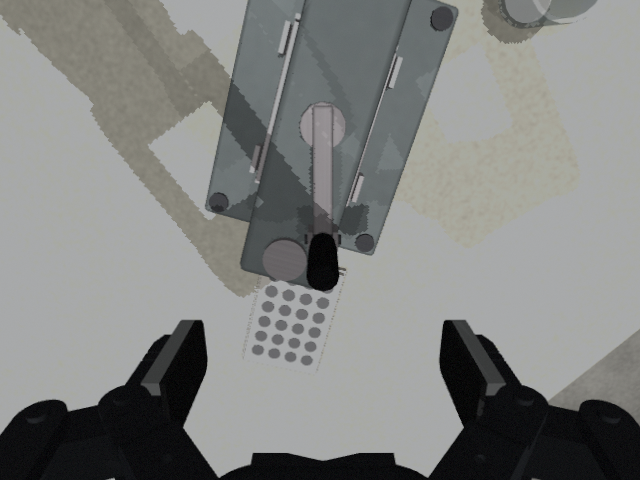

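View pics/s9z.png

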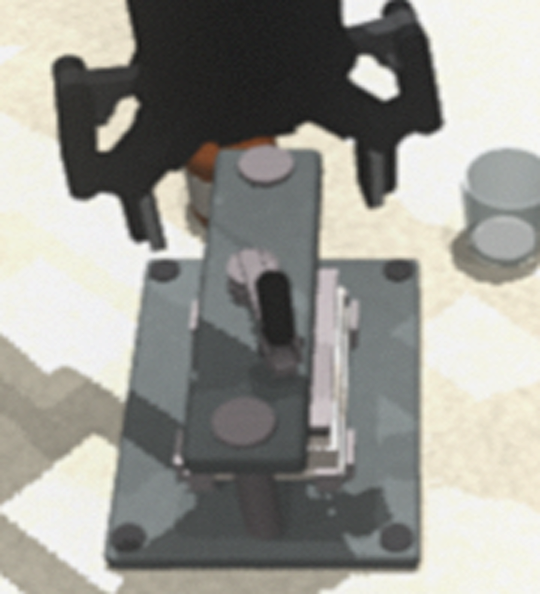

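```bash
python3 - <<'E'
from h import *
c=dict(np.load("w9.npz"));Tt=toolT(c);T=Tt@c["hand_eye"]
I=c["img"]; g=cv2.cvtColor(I,cv2.COLOR_RGB2GRAY)
for v in range(228,296,5):
    r=np.where(g[v,295:350]<40)[0]+295; print(v,(r.min(),r.max()) if len(r) else None,c["depth"][v,322])
# predicted
for n,P in(("axis",AX+[0,0,-.008]),("piv",PIV),("end",PIV+[0,0,.057]),("gripbot",PIV+[0,0,.016]),("griptop",PIV+[0,0,.054])): print(n,np.round(px(c,P,T),1))
s=dict(np.load("s9.npz"))
for n,P in(("axis",AX+[0,0,-.008]),("piv",PIV),("end",PIV+[0,0,.057])): u=px(s,P);print(n,np.round((u-[180,120])*[3,2.7],1))
cv2.imwrite("pics/w9z.png",cv2.convertScaleAbs(cv2.resize(I[90:310,250:400,::-1],None,fx=2.7,fy=2.7,interpolation=2),alpha=2.2))
E
```

```text
228 None 0.25713256
233 (np.int64(319), np.int64(325)) 0.23769091
238 (np.int64(305), np.int64(340)) 0.22782525
243 (np.int64(305), np.int64(340)) 0.22016294
248 (np.int64(309), np.int64(336)) 0.21287227
253 (np.int64(308), np.int64(336)) 0.20715538
258 (np.int64(308), np.int64(336)) 0.19981423
263 (np.int64(308), np.int64(337)) 0.19572167
268 (np.int64(307), np.int64(337)) 0.19378375
273 (np.int64(307), np.int64(338)) 0.194762
278 (np.int64(307), np.int64(337)) 0.19650452
283 (np.int64(309), np.int64(336)) 0.1982998
288 (np.int64(314), np.int64(331)) 0.19958079
293 None 0.42138273
axis [322.2 127.2]
piv [322.2 239.1]
end [322.1 278.9]
gripbot [322.2 248.5]
griptop [322.1 276.2]
axis [249.8 262.2]
piv [278.2 344.6]
end [269.1 277.7]
```

View pics/w9z.png

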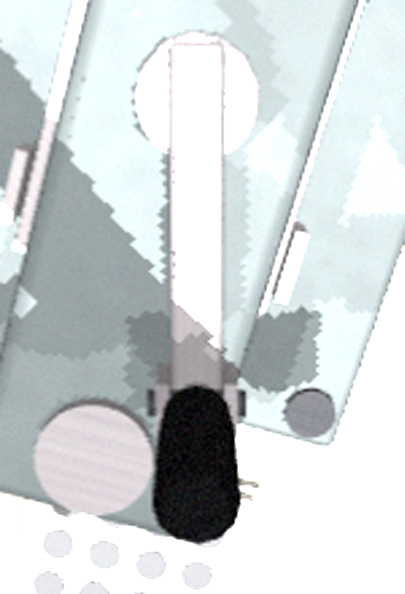

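The handle stands upright: lugs at row 238 and top at about row 277, where the model predicts 239 and 278. I'll descend and grip it from above.

Call:
drive_tool:
  increments:
    - [0.02, 0, -0.0018, 0, 0.3, 0, 1]
    - [0.02, 0, 0, 0, 0, 0, 1]
    - [0.02, 0, 0, 0, 0, 0, 1]
    - [0.02, 0, 0, 0, 0, 0, 0]
    - [0, 0, 0, 0, 0, 0, -1]
    - [0, 0, 0, 0, 0, 0, -1]
    - [0, 0, 0, 0, 0, 0, -1]
    - [0, 0, 0, 0, 0, 0, -1]
    - [0, 0, 0, 0, 0, 0, -1]
    - [0, 0, 0, 0, 0, 0, -1]

```text
time_s: 11.15
eef_pos: [0.5731, -0.0392, 0.1855]
eef_rot: [0.646, 0.29, 0.644, -0.291]
wrist_force: [-2.0, -2.5, 3.8]
opening: 0.167
```

```bash
python3 look.py wrist w10
```

```text
11.15 [-0.274  0.234  1.664 -0.002  1.241 -0.999] [-2.02 -2.46  3.84] 0.16699812716495707
[[ 2.300e-03  7.484e-01  6.633e-01  5.731e-01]
 [-2.200e-03  6.633e-01 -7.484e-01 -3.920e-02]
 [-1.000e+00  2.000e-04  3.100e-03  1.855e-01]
 [ 0.000e+00  0.000e+00  0.000e+00  1.000e+00]]
```

View pics/w10.png

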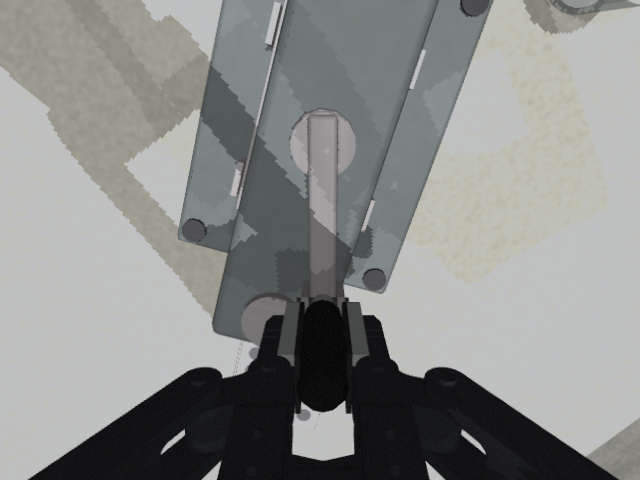

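```bash
cat > crank.py <<'E'
from h import *
c=dict(np.load("w10.npz"));T0=toolT(c)
C=T0[:3,3]-.065*U
def P(deg): a=np.radians(YAW-deg); M=T0.copy(); M[:3,3]=C+.065*np.array([np.cos(a),np.sin(a),0]); return M
def rows(degs):
    """first deg = where the command stands"""
    plan(P(degs[0]),[P(d) for d in degs[1:]],-1)
def meas(o):
    """measured crank turn (deg), radius(mm), tangential & radial force on tool, torque of tool about axis"""
    r=o["eef_pos"]-C; ph=np.degrees(np.arctan2(r[1],r[0])); d=(YAW-ph)%360
    if d>330:d-=360
    a=np.radians(ph); u=np.array([np.cos(a),np.sin(a),0]); t=np.array([np.sin(a),-np.cos(a),0]); f=o["wrist_force"]
    return d,np.hypot(*r[:2])*1e3,-f@t,f@u,f[2]
E
python3 - <<'E'
from crank import *
rows(np.arange(0,80,5))
E
```

```text
[[-0.0,-0.0057,-0.0003,0.0,0.0,0.0,-1],[-0.0,-0.0056,-0.0007,0.0,0.0,0.0,-1],[-0.0,-0.0055,-0.0012,0.0,0.0,0.0,-1],[-0.0,-0.0054,-0.0018,0.0,0.0,0.0,-1],[-0.0,-0.0053,-0.0021,0.0,0.0,0.0,-1],[-0.0,-0.005,-0.0027,0.0,0.0,0.0,-1],[-0.0,-0.0048,-0.003,0.0,0.0,0.0,-1],[-0.0001,-0.0045,-0.0035,0.0,0.0,0.0,-1],[0.0,-0.0041,-0.0038,0.0,0.0,0.0,-1],[0.0,-0.0039,-0.0042,0.0,0.0,0.0,-1],[-0.0,-0.0034,-0.0045,0.0,0.0,0.0,-1],[-0.0,-0.003,-0.0048,0.0,0.0,0.0,-1],[-0.0,-0.0026,-0.005,0.0,0.0,0.0,-1],[-0.0,-0.0022,-0.0053,0.0,0.0,0.0,-1],[-0.0001,-0.0017,-0.0054,0.0,0.0,0.0,-1]]
```

Crank the first 20°, then check forces.

Call:
drive_tool:
  increments:
    - [0, -0.0057, -0.0003, 0, 0, 0, -1]
    - [0, -0.0056, -0.0007, 0, 0, 0, -1]
    - [0, -0.0055, -0.0012, 0, 0, 0, -1]
    - [0, -0.0054, -0.0018, 0, 0, 0, -1]

```text
time_s: 11.7
eef_pos: [0.5558, -0.0501, 0.1856]
eef_rot: [0.647, 0.291, 0.642, -0.289]
wrist_force: [8.0, 0.3, -0.6]
opening: 0.168
```

```bash
cat > m.py <<'E'
from crank import *
from bench import ctrl
o=ctrl.get_obs();print(o["time_s"],"deg %.1f r %.1f Ft %.2f Fr %.2f Fz %.2f"%meas(o),np.round(o["torque"],2),np.round(o["q"],2))
E
python3 m.py
```

```text
11.7 deg 18.1 r 65.0 Ft 7.47 Fr 2.87 Fz -0.57 [ 0.17 -1.37  0.01] [-0.3   0.2   1.71  0.    1.23 -1.03]
```

```bash
cat >> crank.py <<'E'
def P2(deg,r): M=P(deg); M[:3,3]=C+(M[:3,3]-C)*r/.065; return M
def rows2(seq): plan(P2(*seq[0]),[P2(*s) for s in seq[1:]],-1)
E
python3 - <<'E'
from crank import *
rows2([(20,.065)]+[(d,.066) for d in range(25,75,5)])
E
```

```text
[[-0.0,-0.0057,-0.0013,0.0,0.0,0.0,-1],[-0.0,-0.0051,-0.0026,0.0,0.0,0.0,-1],[-0.0,-0.0048,-0.0031,0.0,0.0,0.0,-1],[-0.0,-0.0046,-0.0036,0.0,0.0,0.0,-1],[-0.0001,-0.0042,-0.0039,0.0,0.0,0.0,-1],[0.0,-0.0039,-0.0042,0.0,0.0,0.0,-1],[0.0,-0.0035,-0.0046,0.0,0.0,0.0,-1],[0.0,-0.0031,-0.0048,0.0,0.0,0.0,-1],[-0.0,-0.0026,-0.0052,0.0,0.0,0.0,-1],[-0.0,-0.0022,-0.0053,0.0,0.0,0.0,-1]]
```

Call:
drive_tool:
  increments:
    - [0, -0.0057, -0.0013, 0, 0, 0, -1]
    - [0, -0.0051, -0.0026, 0, 0, 0, -1]
    - [0, -0.0048, -0.0031, 0, 0, 0, -1]
    - [0, -0.0046, -0.0036, 0, 0, 0, -1]
    - [0, -0.0042, -0.0039, 0, 0, 0, -1]

```text
time_s: 12.32
eef_pos: [0.5279, -0.0556, 0.1856]
eef_rot: [0.647, 0.291, 0.642, -0.289]
wrist_force: [8.6, 0.4, 0.1]
opening: 0.166
```

```bash
python3 m.py
```

```text
12.325 deg 43.4 r 65.2 Ft 8.55 Fr -0.74 Fz 0.14 [ 0.09 -1.37 -0.03] [-0.33  0.14  1.78  0.    1.22 -1.06]
```

Call:
drive_tool:
  increments:
    - [0, -0.0039, -0.0042, 0, 0, 0, -1]
    - [0, -0.0035, -0.0046, 0, 0, 0, -1]
    - [0, -0.0031, -0.0048, 0, 0, 0, -1]

```text
time_s: 12.7
eef_pos: [0.511, -0.0528, 0.1856]
eef_rot: [0.648, 0.291, 0.642, -0.29]
wrist_force: [7.8, -1.3, -1.3]
opening: 0.168
```

```bash
python3 m.py
```

```text
12.7 deg 58.5 r 65.2 Ft 7.87 Fr -1.09 Fz -1.26 [-0.24 -1.41 -0.02] [-0.33  0.1   1.82  0.    1.21 -1.06]
```

```bash
cat > avg.py <<'E'
from crank import *
from bench import ctrl,camera
import sys
L=[]
for i in range(int(sys.argv[1]) if len(sys.argv)>1 else 10):
    L.append(meas(ctrl.get_obs())); camera("wrist")
L=np.array(L);print(ctrl.get_obs()["time_s"],"Ft",np.round(L[:,2],2));print("mean",np.round(L.mean(0),2),"sd",np.round(L.std(0),2))
E
python3 avg.py
```

```text
13.2 Ft [7.87 6.42 5.53 4.78 5.39 5.77 5.08 5.02 5.26 4.91]
mean [58.96 65.21  5.6  -0.99  1.16] sd [0.16 0.01 0.88 0.48 1.05]
```

```bash
python3 - <<'E' | sed 's/\],\[/],\n[/g' | awk '{print 64+4*(NR-1), $0}'
from crank import *
rows2([(d,.066) for d in range(60,204,4)])
E
```

```text
64 [[-0.0,-0.0022,-0.0041,0.0,0.0,0.0,-1],
68 [-0.0,-0.0018,-0.0042,0.0,0.0,0.0,-1],
72 [-0.0,-0.0016,-0.0043,0.0,0.0,0.0,-1],
76 [-0.0001,-0.0013,-0.0044,0.0,0.0,0.0,-1],
80 [0.0,-0.0009,-0.0046,0.0,0.0,0.0,-1],
84 [0.0,-0.0006,-0.0045,0.0,0.0,0.0,-1],
88 [0.0,-0.0003,-0.0046,0.0,0.0,0.0,-1],
92 [-0.0,-0.0,-0.0046,0.0,0.0,0.0,-1],
96 [-0.0,0.0003,-0.0046,0.0,0.0,0.0,-1],
100 [-0.0,0.0006,-0.0046,0.0,0.0,0.0,-1],
104 [-0.0001,0.001,-0.0045,0.0,0.0,0.0,-1],
108 [0.0,0.0013,-0.0044,0.0,0.0,0.0,-1],
112 [0.0,0.0016,-0.0043,0.0,0.0,0.0,-1],
116 [0.0,0.0018,-0.0042,0.0,0.0,0.0,-1],
120 [-0.0,0.0022,-0.0041,0.0,0.0,0.0,-1],
124 [-0.0,0.0025,-0.0039,0.0,0.0,0.0,-1],
128 [-0.0,0.0027,-0.0037,0.0,0.0,0.0,-1],
132 [-0.0,0.0029,-0.0035,0.0,0.0,0.0,-1],
136 [-0.0,0.0033,-0.0034,0.0,0.0,0.0,-1],
140 [-0.0001,0.0034,-0.003,0.0,0.0,0.0,-1],
144 [0.0,0.0036,-0.0029,0.0,0.0,0.0,-1],
148 [0.0,0.0038,-0.0025,0.0,0.0,0.0,-1],
152 [0.0,0.004,-0.0023,0.0,0.0,0.0,-1],
156 [0.0,0.0042,-0.002,0.0,0.0,0.0,-1],
160 [0.0,0.0043,-0.0018,0.0,0.0,0.0,-1],
164 [0.0,0.0043,-0.0014,0.0,0.0,0.0,-1],
168 [0.0,0.0045,-0.0011,0.0,0.0,0.0,-1],
172 [0.0,0.0045,-0.0008,0.0,0.0,0.0,-1],
176 [0.0,0.0046,-0.0004,0.0,0.0,0.0,-1],
180 [0.0,0.0046,-0.0002,0.0,0.0,0.0,-1],
184 [0.0,0.0046,0.0002,0.0,0.0,0.0,-1],
188 [0.0,0.0046,0.0005,0.0,0.0,0.0,-1],
192 [0.0,0.0046,0.0008,0.0,0.0,0.0,-1],
196 [0.0,0.0044,0.0011,0.0,0.0,0.0,-1],
200 [0.0,0.0044,0.0014,0.0,0.0,0.0,-1]]
```

Call:
drive_tool:
  increments:
    - [0, -0.0022, -0.0041, 0, 0, 0, -1]
    - [0, -0.0018, -0.0042, 0, 0, 0, -1]

```text
time_s: 13.45
eef_pos: [0.5024, -0.0495, 0.1856]
eef_rot: [0.647, 0.29, 0.642, -0.29]
wrist_force: [8.0, -2.9, -0.1]
opening: 0.163
```

Call:
drive_tool:
  increments:
    - [0, -0.0016, -0.0043, 0, 0, 0, -1]

```text
time_s: 13.58
eef_pos: [0.4983, -0.0475, 0.1856]
eef_rot: [0.647, 0.29, 0.642, -0.29]
wrist_force: [7.4, -3.0, -0.8]
opening: 0.169
```

Call:
drive_tool:
  increments:
    - [0, -0.0013, -0.0044, 0, 0, 0, -1]

```text
time_s: 13.7
eef_pos: [0.4944, -0.0451, 0.1856]
eef_rot: [0.647, 0.29, 0.642, -0.29]
wrist_force: [7.8, -2.2, -0.4]
opening: 0.168
```

Call:
drive_tool:
  increments:
    - [0, -0.0009, -0.0046, 0, 0, 0, -1]

```text
time_s: 13.82
eef_pos: [0.4906, -0.0424, 0.1856]
eef_rot: [0.647, 0.29, 0.642, -0.29]
wrist_force: [7.5, -4.1, -0.3]
opening: 0.169
```

Call:
drive_tool:
  increments:
    - [0, -0.0006, -0.0045, 0, 0, 0, -1]

```text
time_s: 13.95
eef_pos: [0.4871, -0.0395, 0.1856]
eef_rot: [0.647, 0.29, 0.642, -0.29]
wrist_force: [6.7, -3.7, 0.7]
opening: 0.17
```

Call:
drive_tool:
  increments:
    - [0, -0.0003, -0.0046, 0, 0, 0, -1]

```text
time_s: 14.08
eef_pos: [0.4838, -0.0364, 0.1856]
eef_rot: [0.647, 0.29, 0.642, -0.29]
wrist_force: [5.8, -5.0, 0.1]
opening: 0.169
```

```bash
cat > log.txt <<'E'
E
python3 m.py
```

```text
14.075 deg 86.7 r 65.2 Ft 7.65 Fr -0.62 Fz 0.08 [-0.84 -1.08  0.  ] [-0.32  0.03  1.89 -0.    1.21 -1.04]
```

Call:
drive_tool:
  increments:
    - [0, 0, -0.0046, 0, 0, 0, -1]

```text
time_s: 14.2
eef_pos: [0.4807, -0.0331, 0.1856]
eef_rot: [0.647, 0.29, 0.642, -0.29]
wrist_force: [5.9, -6.0, 0.4]
opening: 0.17
```

Call:
drive_tool:
  increments:
    - [0, 0.0003, -0.0046, 0, 0, 0, -1]

```text
time_s: 14.32
eef_pos: [0.4778, -0.0295, 0.1856]
eef_rot: [0.647, 0.29, 0.642, -0.291]
wrist_force: [6.1, -4.8, 0.6]
opening: 0.164
```

Call:
drive_tool:
  increments:
    - [0, 0.0006, -0.0046, 0, 0, 0, -1]

```text
time_s: 14.45
eef_pos: [0.4752, -0.0257, 0.1856]
eef_rot: [0.647, 0.29, 0.642, -0.291]
wrist_force: [6.5, -6.5, 0.5]
opening: 0.162
```

Call:
drive_tool:
  increments:
    - [0, 0.001, -0.0045, 0, 0, 0, -1]

```text
time_s: 14.58
eef_pos: [0.4728, -0.0217, 0.1855]
eef_rot: [0.647, 0.29, 0.642, -0.291]
wrist_force: [5.1, -6.9, 1.3]
opening: 0.168
```

Call:
drive_tool:
  increments:
    - [0, 0.0013, -0.0044, 0, 0, 0, -1]

```text
time_s: 14.7
eef_pos: [0.4708, -0.0177, 0.1856]
eef_rot: [0.647, 0.29, 0.642, -0.291]
wrist_force: [4.0, -6.9, 2.3]
opening: 0.171
```

```bash
cat > log.txt <<'E'
0.5024 -0.0495 8.0 -2.9
0.4983 -0.0475 7.4 -3.0
0.4944 -0.0451 7.8 -2.2
0.4906 -0.0424 7.5 -4.1
0.4871 -0.0395 6.7 -3.7
0.4838 -0.0364 5.8 -5.0
E
cat > an.py <<'E'
from crank import *
for l in open("log.txt"):
    x,y,fx,fy=map(float,l.split()[:4]); print("%.1f r%.1f Ft %.2f Fr %.2f"%meas(dict(eef_pos=np.array([x,y,0]),wrist_force=np.array([fx,fy,0])))[:4]) if 0 else print(np.round(meas(dict(eef_pos=np.array([x,y,C[2]]),wrist_force=np.array([fx,fy,0])))[:4],2))
E
python3 an.py; python3 m.py
```

```text
[66.57 65.2   8.47 -0.77]
[70.58 65.29  7.92 -0.98]
[74.6  65.25  7.73 -2.42]
[78.69 65.24  8.45 -1.27]
[82.68 65.21  7.48 -1.63]
[86.66 65.21  7.63 -0.59]
14.7 deg 106.8 r 65.2 Ft 7.95 Fr -0.73 Fz 2.34 [-1.16 -0.74 -0.  ] [-0.29  0.    1.92 -0.    1.21 -1.01]
```

Call:
drive_tool:
  increments:
    - [0, 0.0016, -0.0043, 0, 0, 0, -1]

```text
time_s: 14.82
eef_pos: [0.469, -0.0135, 0.1856]
eef_rot: [0.647, 0.29, 0.642, -0.291]
wrist_force: [3.1, -6.7, 1.8]
opening: 0.171
```

Call:
drive_tool:
  increments:
    - [0, 0.0018, -0.0042, 0, 0, 0, -1]

```text
time_s: 14.95
eef_pos: [0.4676, -0.0091, 0.1856]
eef_rot: [0.647, 0.289, 0.643, -0.291]
wrist_force: [3.4, -7.2, 1.7]
opening: 0.17
```

Call:
drive_tool:
  increments:
    - [0, 0.0022, -0.0041, 0, 0, 0, -1]

```text
time_s: 15.08
eef_pos: [0.4664, -0.0046, 0.1855]
eef_rot: [0.647, 0.289, 0.643, -0.291]
wrist_force: [3.4, -7.9, 1.7]
opening: 0.166
```

```bash
cat >> log.txt <<'E'
0.4807 -0.0331 5.9 -6.0
0.4778 -0.0295 6.1 -4.8
0.4752 -0.0257 6.5 -6.5
0.4728 -0.0217 5.1 -6.9
0.4708 -0.0177 4.0 -6.9
E
python3 an.py|tail -5; python3 m.py
```

```text
[90.64 65.24  8.4  -0.54]
[94.7  65.24  7.5  -2.02]
[98.75 65.22  8.98 -1.96]
[102.84  65.24   8.5   -1.17]
[106.77  65.24   7.94  -0.75]
15.075 deg 118.9 r 65.2 Ft 8.46 Fr -1.56 Fz 1.68 [-1.28 -0.5   0.04] [-0.26 -0.01  1.93 -0.    1.21 -0.99]
```

Call:
drive_tool:
  increments:
    - [0, 0.0025, -0.0039, 0, 0, 0, -1]

```text
time_s: 15.2
eef_pos: [0.4656, -0.0001, 0.1856]
eef_rot: [0.647, 0.289, 0.643, -0.291]
wrist_force: [2.8, -7.3, 3.1]
opening: 0.166
```

Call:
drive_tool:
  increments:
    - [0, 0.0027, -0.0037, 0, 0, 0, -1]

```text
time_s: 15.32
eef_pos: [0.465, 0.0045, 0.1855]
eef_rot: [0.647, 0.289, 0.643, -0.291]
wrist_force: [2.6, -8.6, 2.9]
opening: 0.167
```

Call:
drive_tool:
  increments:
    - [0, 0.0029, -0.0035, 0, 0, 0, -1]

```text
time_s: 15.45
eef_pos: [0.4648, 0.009, 0.1855]
eef_rot: [0.647, 0.289, 0.643, -0.291]
wrist_force: [1.8, -7.6, 3.7]
opening: 0.169
```

```bash
cat >> log.txt <<'E'
0.469 -0.0135 3.1 -6.7
0.4676 -0.0091 3.4 -7.2
0.4664 -0.0046 3.4 -7.9
E
python3 an.py|tail -3; python3 m.py
```

```text
[110.79  65.28   7.36  -0.54]
[114.84  65.2    7.87  -1.2 ]
[118.93  65.23   8.45  -1.61]
15.45 deg 131.0 r 65.2 Ft 7.64 Fr -1.71 Fz 3.70 [-1.34 -0.23  0.01] [-0.23 -0.01  1.93 -0.    1.21 -0.96]
```

Call:
drive_tool:
  increments:
    - [0, 0.0033, -0.0034, 0, 0, 0, -1]

```text
time_s: 15.58
eef_pos: [0.465, 0.0137, 0.1855]
eef_rot: [0.647, 0.289, 0.643, -0.291]
wrist_force: [1.0, -7.7, 3.6]
opening: 0.171
```

Call:
drive_tool:
  increments:
    - [0, 0.0034, -0.003, 0, 0, 0, -1]

```text
time_s: 15.7
eef_pos: [0.4654, 0.0182, 0.1855]
eef_rot: [0.647, 0.289, 0.643, -0.291]
wrist_force: [0.6, -8.5, 5.5]
opening: 0.168
```

Call:
drive_tool:
  increments:
    - [0, 0.0036, -0.0029, 0, 0, 0, -1]

```text
time_s: 15.82
eef_pos: [0.4662, 0.0228, 0.1855]
eef_rot: [0.647, 0.289, 0.643, -0.291]
wrist_force: [0.7, -8.4, 5.2]
opening: 0.169
```

```bash
cat >> log.txt <<'E'
0.4656 -0.0001 2.8 -7.3
0.465 0.0045 2.6 -8.6
0.4648 0.009 1.8 -7.6
E
python3 an.py|tail -3; python3 m.py
```

```text
[122.95  65.19   7.63  -1.69]
[127.02  65.27   8.77  -1.93]
[130.98  65.28   7.61  -1.74]
15.825 deg 143.2 r 65.2 Ft 8.04 Fr -2.41 Fz 5.23 [-1.38 -0.13 -0.02] [-0.2  -0.01  1.93 -0.    1.21 -0.93]
```

Call:
drive_tool:
  increments:
    - [0, 0.0038, -0.0025, 0, 0, 0, -1]

```text
time_s: 15.95
eef_pos: [0.4673, 0.0272, 0.1855]
eef_rot: [0.647, 0.289, 0.643, -0.291]
wrist_force: [0.4, -8.1, 5.4]
opening: 0.169
```

Call:
drive_tool:
  increments:
    - [0, 0.004, -0.0023, 0, 0, 0, -1]

```text
time_s: 16.08
eef_pos: [0.4686, 0.0314, 0.1855]
eef_rot: [0.647, 0.289, 0.643, -0.291]
wrist_force: [-1.4, -8.7, 4.5]
opening: 0.166
```

Call:
drive_tool:
  increments:
    - [0, 0.0042, -0.002, 0, 0, 0, -1]

```text
time_s: 16.2
eef_pos: [0.4703, 0.0356, 0.1855]
eef_rot: [0.646, 0.289, 0.643, -0.291]
wrist_force: [-1.8, -9.8, 6.7]
opening: 0.173
```

```bash
cat >> log.txt <<'E'
0.465 0.0137 1.0 -7.7
0.4654 0.0182 0.6 -8.5
0.4662 0.0228 0.7 -8.4
E
python3 an.py|tail -3; python3 m.py
```

```text
[135.11  65.21   7.62  -1.49]
[139.08  65.26   8.35  -1.72]
[143.18  65.24   8.08  -2.39]
16.2 deg 155.0 r 65.2 Ft 9.72 Fr -2.32 Fz 6.66 [-1.68  0.25 -0.06] [-0.17  0.01  1.92 -0.    1.21 -0.9 ]
```

Call:
drive_tool:
  increments:
    - [0, 0.0043, -0.0018, 0, 0, 0, -1]

```text
time_s: 16.32
eef_pos: [0.4722, 0.0397, 0.1855]
eef_rot: [0.646, 0.289, 0.643, -0.292]
wrist_force: [-2.2, -10.9, 7.1]
opening: 0.17
```

Call:
drive_tool:
  increments:
    - [0, 0.0043, -0.0014, 0, 0, 0, -1]

```text
time_s: 16.45
eef_pos: [0.4744, 0.0435, 0.1855]
eef_rot: [0.646, 0.289, 0.643, -0.292]
wrist_force: [-1.9, -11.5, 7.9]
opening: 0.165
```

```bash
cat >> log.txt <<'E'
0.4673 0.0272 0.4 -8.1
0.4686 0.0314 -1.4 -8.7
0.4703 0.0356 -1.8 -9.8
E
python3 an.py|tail -3; python3 m.py
```

```text
[147.16  65.22   7.69  -2.58]
[151.03  65.25   8.67  -1.6 ]
[155.01  65.21   9.7   -2.27]
16.45 deg 162.8 r 65.2 Ft 10.84 Fr -4.37 Fz 7.89 [-1.77  0.49 -0.02] [-0.15  0.02  1.91 -0.01  1.21 -0.88]
```

```bash
cat >> log.txt <<'E'
0.4722 0.0397 -2.2 -10.9
0.4744 0.0435 -1.9 -11.5
E
cat > fit.py <<'E'
from crank import *
from scipy.optimize import least_squares
D=[]
for l in open("log.txt"):
    x,y,fx,fy=map(float,l.split()[:4]);D.append(meas(dict(eef_pos=np.array([x,y,C[2]]),wrist_force=np.array([fx,fy,0])))[:4])
D=np.array(D);print(np.round(D[-6:],2));print("free",D[D[:,0]<145,2].mean(),D[D[:,0]<145,2].std())
s=np.radians(1)*.26/.46/.065
f=lambda p:p[0]+s*np.maximum(0,D[:,0]-p[1])-D[:,2]
r=least_squares(f,[8,148]);print("fixed slope: base,touch",r.x,"target",r.x[1]+np.degrees(.46),"se",np.sqrt(np.diag(np.linalg.inv(r.jac.T@r.jac)))*.45)
g=lambda p:p[0]+p[2]*np.maximum(0,D[:,0]-p[1])-D[:,2]
r=least_squares(g,[8,148,s]);print("free slope",r.x, s)
E
python3 fit.py
```

```text
[[143.18  65.24   8.08  -2.39]
 [147.16  65.22   7.69  -2.58]
 [151.03  65.25   8.67  -1.6 ]
 [155.01  65.21   9.7   -2.27]
 [158.98  65.27  10.68  -3.09]
 [162.83  65.22  10.81  -4.37]]
free 8.038242756663292 0.46310401852926336
fixed slope: base,touch [  8.03824276 145.30758866] target 171.66364723422322 se [0.10062306 1.4825283 ]
free slope [  8.02464819 147.16489873   0.19641137] 0.15176776104298517
```

Call:
drive_tool:
  increments:
    - [0, 0.0045, -0.0011, 0, 0, 0, -1]

```text
time_s: 16.58
eef_pos: [0.4769, 0.0472, 0.1855]
eef_rot: [0.646, 0.288, 0.644, -0.292]
wrist_force: [-3.4, -11.0, 7.8]
opening: 0.168
```

Call:
drive_tool:
  increments:
    - [0, 0.0045, -0.0008, 0, 0, 0, -1]

```text
time_s: 16.7
eef_pos: [0.4795, 0.0508, 0.1854]
eef_rot: [0.646, 0.288, 0.644, -0.292]
wrist_force: [-4.0, -10.7, 8.9]
opening: 0.166
```

```bash
python3 m.py
```

```text
16.7 deg 170.6 r 65.2 Ft 10.86 Fr -3.65 Fz 8.90 [-1.93  0.75  0.04] [-0.14  0.03  1.89 -0.01  1.22 -0.86]
```

```bash
cat >> log.txt <<'E'
0.4769 0.0472 -3.4 -11.0
0.4795 0.0508 -4.0 -10.7
E
python3 fit.py
```

```text
[[151.03  65.25   8.67  -1.6 ]
 [155.01  65.21   9.7   -2.27]
 [158.98  65.27  10.68  -3.09]
 [162.83  65.22  10.81  -4.37]
 [166.76  65.17  10.94  -3.58]
 [170.66  65.28  10.82  -3.66]]
free 8.038242756663292 0.46310401852926336
fixed slope: base,touch [  8.03824276 146.64261752] target 172.99867609155908 se [0.10062306 1.30211953]
free slope [8.03824276e+00 1.45341990e+02 1.37227929e-01] 0.15176776104298517
```

```bash
python3 - <<'E'
import numpy as np
YAW=-48.55
for d,tx,ty in [(18.1,.17,-1.37),(43.4,.09,-1.37),(58.5,-.24,-1.41),(86.7,-.84,-1.08),(106.8,-1.16,-.74),(118.9,-1.28,-.5),(131,-1.34,-.23),(143.2,-1.38,-.13),(155,-1.68,.25),(162.8,-1.77,.49),(170.6,-1.93,.75)]:
    a=np.radians(YAW-d);F=np.array([-ty,tx]);t=np.array([np.sin(a),-np.cos(a)]);u=np.array([np.cos(a),np.sin(a)])
    print(d,"tan %.2f rad %.2f"%(-F@t,F@u), "equiv Ft at h=.172 %.2f"%(-F@t/.172))
E
```

```text
18.1 tan 1.33 rad 0.39 equiv Ft at h=.172 7.70
43.4 tan 1.37 rad -0.14 equiv Ft at h=.172 7.94
58.5 tan 1.42 rad -0.18 equiv Ft at h=.172 8.25
86.7 tan 1.36 rad -0.18 equiv Ft at h=.172 7.89
106.8 tan 1.36 rad -0.19 equiv Ft at h=.172 7.92
118.9 tan 1.36 rad -0.21 equiv Ft at h=.172 7.90
131 tan 1.34 rad -0.22 equiv Ft at h=.172 7.80
143.2 tan 1.32 rad -0.41 equiv Ft at h=.172 7.70
155 tan 1.64 rad -0.44 equiv Ft at h=.172 9.53
162.8 tan 1.77 rad -0.50 equiv Ft at h=.172 10.27
170.6 tan 1.97 rad -0.64 equiv Ft at h=.172 11.45
```

The moment-based feel is the cleaner signal. Its ratio to the free value is 1.45, against a target of 1.47, so the press load is about 63 N. I'll unload the lag and let go.

Call:
drive_tool:
  increments:
    - [0, 0, 0, 0, 0, 0, -1]

```text
time_s: 16.82
eef_pos: [0.4798, 0.0511, 0.1855]
eef_rot: [0.646, 0.289, 0.644, -0.291]
wrist_force: [-2.7, -9.8, 7.5]
opening: 0.171
```

```bash
python3 m.py
```

```text
16.825 deg 171.0 r 65.2 Ft 9.29 Fr -4.21 Fz 7.54 [-1.52  0.52 -0.01] [-0.14  0.03  1.89 -0.01  1.22 -0.86]
```

Call:
drive_tool:
  increments:
    - [0, -0.0006, 0, 0, 0, 0, -1]
    - [0, 0, 0, 0, 0, 0, -1]

```text
time_s: 17.08
eef_pos: [0.4797, 0.051, 0.1855]
eef_rot: [0.646, 0.289, 0.643, -0.291]
wrist_force: [0.3, -7.2, 6.1]
opening: 0.164
```

```bash
python3 m.py
```

```text
17.075 deg 170.9 r 65.2 Ft 5.37 Fr -4.78 Fz 6.13 [-1.32  0.14 -0.  ] [-0.14  0.03  1.89 -0.    1.21 -0.86]
```

Call:
drive_tool:
  increments:
    - [0, -0.0006, 0, 0, 0, 0, -1]
    - [0, 0, 0, 0, 0, 0, 1]
    - [0, 0, 0, 0, 0, 0, 1]
    - [0, 0, 0, 0, 0, 0, 1]
    - [0, 0, 0, 0, 0, 0, 1]
    - [0, 0, 0, 0, 0, 0, 1]
    - [-0.02, 0, 0, 0, 0, 0, 1]
    - [-0.03, 0, 0, 0, 0, 0, 1]
    - [-0.03, 0, 0, 0, 0, 0, 1]
    - [-0.03, 0, 0, 0, 0, 0, 1]

```text
time_s: 18.32
eef_pos: [0.4784, 0.0522, 0.2955]
eef_rot: [0.645, 0.29, 0.644, -0.29]
wrist_force: [0.8, -0.4, -0.7]
opening: 1.0
```

```bash
python3 look.py wrist w20; python3 look.py side s20; python3 - <<'E'
from crank import *
b=cv2.imread('pics/s20.png')[120:340,180:360]
cv2.imwrite('pics/s20z.png',cv2.convertScaleAbs(cv2.resize(b,None,fx=3,fy=2.7,interpolation=2),alpha=1.6))
w=dict(np.load("w20.npz"));T=toolT(w)@w["hand_eye"]
for d in (168,171,174):
    a=np.radians(YAW-d);u=np.array([np.cos(a),np.sin(a),0]);Q=AX+.065*u
    print(d,"piv",np.round(px(w,Q,T),1),"end",np.round(px(w,Q+[0,0,.057],T),1),"axis",np.round(px(w,AX-[0,0,.008],T),1))
cv2.imwrite("pics/w20b.png",cv2.convertScaleAbs(w["img"][:,:,::-1],alpha=1.8))
E
```

```text
18.325 [-1.380e-01 -7.800e-02  1.770e+00 -1.000e-03  1.449e+00 -8.630e-01] [ 0.82 -0.41 -0.69] 0.9998020393952232
[[ 0.0011  0.7483  0.6634  0.4784]
 [-0.0012  0.6634 -0.7483  0.0522]
 [-1.      0.      0.0016  0.2955]
 [ 0.      0.      0.      1.    ]]
18.375 [-1.380e-01 -8.100e-02  1.764e+00 -1.000e-03  1.451e+00 -8.630e-01] [ 2.03 -0.4   3.03] 0.9945867194795825
[[ 0.0077  0.7482  0.6634  0.4803]
 [-0.0021  0.6635 -0.7482  0.052 ]
 [-1.      0.0044  0.0067  0.3   ]
 [ 0.      0.      0.      1.    ]]
168 piv [317.9 230.7] end [316.7 262.7] axis [336.5 308.6]
171 piv [322.9 229.8] end [322.9 261.6] axis [336.5 308.6]
174 piv [327.9 229.2] end [329.  260.9] axis [336.5 308.6]
```

View pics/w20b.png

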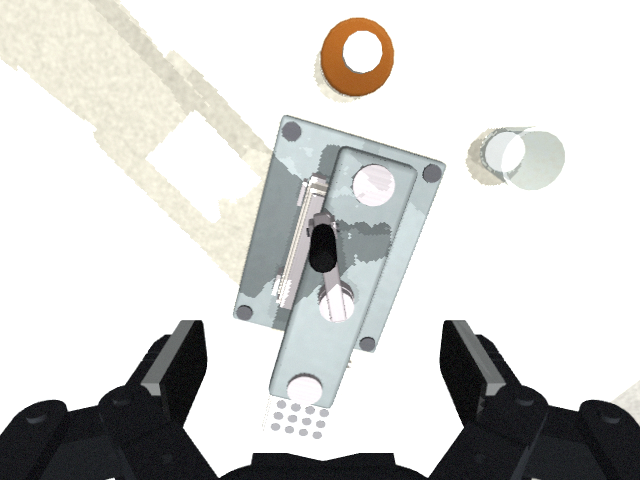

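View pics/s20z.png

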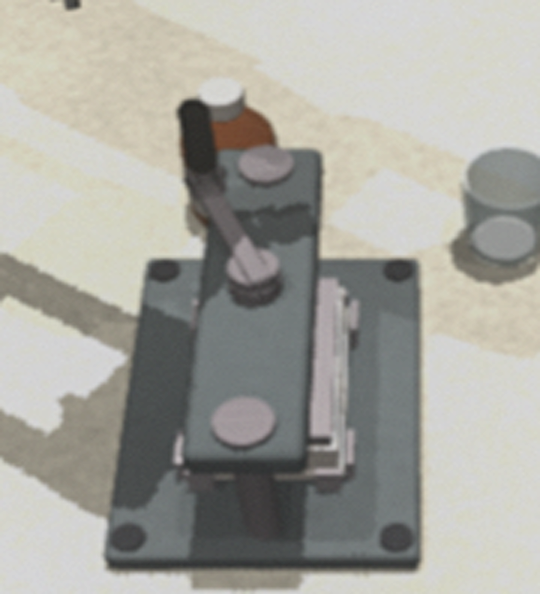

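The handle is upright at (323,250) and the bystanders are in place. The arm was still moving in that picture, so I'll check uprightness once it is still.

Call:
drive_tool:
  increments:
    - [-0.02, 0, 0, 0, 0, 0, 1]
    - [0, 0, 0, 0, 0, 0, 1]
    - [0, 0, 0, 0, 0, 0, 1]
    - [0, 0, 0, 0, 0, 0, 1]

```text
time_s: 18.92
eef_pos: [0.478, 0.0523, 0.3133]
eef_rot: [0.645, 0.29, 0.645, -0.291]
wrist_force: [0.2, -0.9, -0.3]
opening: 0.996
```

```bash
python3 look.py wrist w21; python3 look.py top t21; python3 - <<'E'
from crank import *
w=dict(np.load("w21.npz"));T=toolT(w)@w["hand_eye"]
a=np.radians(YAW-171);u=np.array([np.cos(a),np.sin(a),0]);Q=AX+.065*u
for lean in(0,5,10):
    l=np.radians(lean);E=Q+.057*np.array([0,0,np.cos(l)])-.057*np.sin(l)*u
    print(lean,"piv",np.round(px(w,Q,T),1),"end",np.round(px(w,E,T),1),"axis",np.round(px(w,AX-[0,0,.008],T),1))
s=dict(np.load("s20.npz"))
for lean in(0,5,10):
    l=np.radians(lean);E=Q+.057*np.array([0,0,np.cos(l)])-.057*np.sin(l)*u
    print("side",lean,[np.round((px(s,p)-[180,120])*[3,2.7],1).tolist() for p in(Q,E,AX-[0,0,.008])])
x0,y0=(px(w,Q,T)-[60,60]).astype(int);print(x0,y0)
cv2.imwrite("pics/w21z.png",cv2.convertScaleAbs(cv2.resize(w["img"][y0:y0+150,x0:x0+150,::-1],None,fx=4,fy=4,interpolation=2),alpha=2))
t0=cv2.imread("pics/top0.png");t=cv2.imread("pics/t21.png")
cv2.imwrite("pics/t21c.png",cv2.convertScaleAbs(np.vstack([t0[190:345,200:450],t[190:345,200:450]]),alpha=1.5))
E
```

```text
18.925 [-1.380e-01 -8.900e-02  1.744e+00 -1.000e-03  1.487e+00 -8.630e-01] [ 0.15 -0.93 -0.31] 0.9961965976832391
[[-7.000e-04  7.483e-01  6.633e-01  4.780e-01]
 [-1.000e-03  6.633e-01 -7.483e-01  5.230e-02]
 [-1.000e+00 -1.200e-03  3.000e-04  3.133e-01]
 [ 0.000e+00  0.000e+00  0.000e+00  1.000e+00]]
18.975 [-1.380e-01 -8.900e-02  1.744e+00 -1.000e-03  1.487e+00 -8.630e-01] [ 0.04 -0.74 -0.06] 0.9974150699226472
[[-5.000e-04  7.483e-01  6.634e-01  4.781e-01]
 [-1.100e-03  6.634e-01 -7.483e-01  5.230e-02]
 [-1.000e+00 -1.100e-03  5.000e-04  3.135e-01]
 [ 0.000e+00  0.000e+00  0.000e+00  1.000e+00]]
0 piv [323.5 222.9] end [323.5 250.8] axis [336.4 298.2]
5 piv [323.5 222.9] end [324.8 258.5] axis [336.4 298.2]
10 piv [323.5 222.9] end [326.1 265.7] axis [336.4 298.2]
side 0 [[202.7, 174.8], [189.8, 104.0], [249.8, 262.2]]
side 5 [[202.7, 174.8], [193.4, 110.1], [249.8, 262.2]]
side 10 [[202.7, 174.8], [197.1, 116.8], [249.8, 262.2]]
263 162
```

View pics/w21z.png

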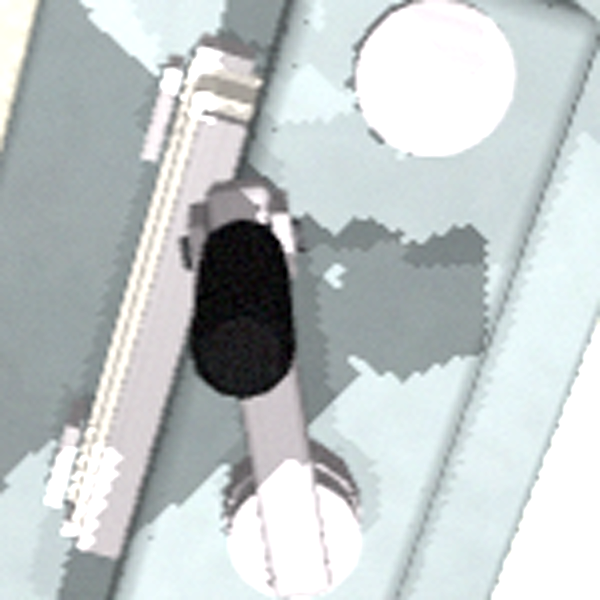

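View pics/t21c.png

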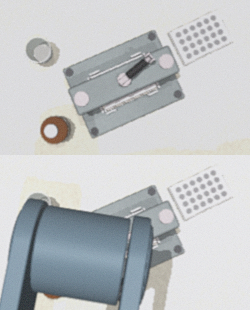

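The grip's end face is centred at (323.8,248.3). The model gives about (323.5,250) for fully upright, and a 5° lean would put it near row 258. The handle is therefore at its stop, and the arm is clear. I'll hand in.

```bash
python3 -c "
from bench import hand_in
print(hand_in())"
```

```text
the job is handed in; nothing more can be done
None
```

The handle was folded up to its stop before the crank turned. The crank was then turned clockwise about 171°, and the plate ended up clamped at an estimated 63 N. I handed the job in at about 19 s, with the gripper open and well above the press.

**Folding:** I gripped the folded handle and swung it up about its pivot. At the stop the resistance rose from about 3.5 N to 13 N.

**Cranking:** I gripped the upright handle again from above and followed the circle. The free-running force was steady at about 8 N. It began to rise near 145° of turn, and I stopped about 26° (0.45 rad) after that first touch.

**Feel at the end:** two estimates of the clamping force disagreed slightly.
- **Wrist moment:** this was the cleaner signal. It ended at 1.45 times the free value, against 1.47 for 65 N, so about 63 N.
- **Wrist force:** this was noisier, with readings flattening near 10.9 N where I expected about 12 N. On its own it put first touch 1–2° later, so about 60 N.

**Last checks:** the wrist picture shows the handle upright to within about 1–2°, and the crank stayed where I left it after release. The bottle, beaker and spare plate look untouched in the pictures, but I did not measure them again. In the last top view the arm hid most of the bottle and beaker.

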